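# Stand the deck meter on its kickstand and hold it

### The job

The portable meter lies face down on the ship's laboratory bench with its wire kickstand folded against its back. Swing the kickstand out past its dead centre so that it snaps open to its stop, then tip the meter up by its carrying handle until it stands upright, leaning back a little, with its lower end and the open kickstand both firmly on the bench. Finish while still gripping the handle, holding the meter still in that stance with its weight on the bench so that the roll of the ship cannot tip it; leave the flask, the bottle and the wrench alone.

Things in the scene. Friction and masses are not known exactly. Their poses are not given: they have to be found in the camera images.
- meter: Grey portable meter, 190 x 170 x 45 mm (lower 55 mm only 30 thick), black rubber edging, 0.6 to 1 kg, lying face down at first. Origin: middle of its lower end, in the plane of its face (on the bench). x runs along it from lower end to carrying handle, up when it stands; z out of its back, up at first; y across it. It stands leaning back 15 degrees past plumb, turned 105 degrees from lying
- handle (a point): middle of the carrying handle, a straight round black bar 16 mm thick, 122 mm long along the meter's y, fixed at x = 235, z = 28 mm of the meter; 37 mm gap between the bar and the top of the case, brackets at both ends of the bar
- lower_edge (a point): middle (on the axis) of a round rubber foot rail 12 mm thick along the face side of the lower end, at x = 6, z = 6 mm of the meter: the edge it tips up about. A second such rail is at x = 12, z = 28 mm. Standing, both rails and the crossbar of the kickstand rest on the bench; without the kickstand it falls over backwards
- crossbar (a point): middle of the kickstand's crossbar, a round black rubber bar 12 mm thick, 84 mm long along the meter's y, joining two 7 mm wires 100 mm apart and 145 mm long, hinged on the meter's back at x = 140, z = 53 mm. Folded, it is at x = -5, z = 53 mm of the meter, just off the lower end, with 17 mm or more free under it. It is the foot when the meter stands
- kickstand (a joint): angle of the kickstand, rad: 0 folded flat on the back with the crossbar at the meter's lower end; it grows as the crossbar swings out of the back (upwards while the meter lies face down) and ends at a stop at 0.89, fully open. A spring of at most 0.2 N m shuts it below 0.42 (dead centre) and throws it open to the stop above that
- table: grey bench top, its surface at z = 0
- flask: bystander: glass conical flask 82 mm across, 135 mm tall; origin at the centre of its underside
- bottle: bystander: amber bottle 60 mm across, 120 mm tall; origin at the centre of its underside
- wrench: bystander: steel wrench 190 mm long lying on the bench; origin at its middle, underside

How it is judged:
By the outcome, as a careful person would: the job done as asked, in the order asked, and still so for the second after the job is handed in, while the arm keeps its last pose, push and grip.
It also fails if it takes over 64 s, if anything falls off the work surface, if the arm or the gripper's body presses on something with over 40 N, if the wrist force passes 120 N, or if a joint passes its speed limit or range.

### The arm

A 6-joint arm with a two-finger parallel gripper is mounted at the origin on the work surface. World frame = base frame: x ahead of the robot, y to its left, z up, the work surface at z = 0. Lengths are in m, angles in rad, forces in N, time in s.
With the tool pointing down it reaches from about 0.375 to 0.975 m from the base axis. Payload 3.8 kg.
Tool frame: the origin (TCP) lies between the finger pads, 19 mm behind the fingertips; this is the grasp point; z points along the fingers, y is the line along which they close (so a half turn about z gives the same grasp; the last joint's range is limited). The gripper opens to 85 mm and grips with 20 to 120 N. Pads are 22 mm wide; open, the fingers measure 114 mm over their backs; the gripper's body (76 mm by 85 mm) begins 54 mm behind the grasp point. The pads swing forward as they close: fully open they stand 13 mm farther back than shut.
Start: joints at [-0.037, 0.264, 1.604, -0, 1.274, -0.037], TCP at [0.675, -0, 0.25] pointing down, gripper open.
Joint ranges: [-2.63, 2.63], [-0.94, 2.18], [0.31, 2.57], [-1.31, 4.45], [0, 2.66], [-2.55, 2.55]. Speed limits (rad/s): [2.57, 2.57, 3.14, 3.14, 3.14, 3.14].

### API

Orientations are given as a rotation vector (axis times angle).
In Python, from workcell import bot gives the robot as it stands.
- The arm moves only by the shell command python3 -m creep 'ROWS' [FORCE]. ROWS is JSON, a list of rows, each a list of 5 numbers: the shift along the tool's x, y, z in units of 0.05 m (1.0 is 0.05 m), then the turn about the tool's z in units of 0.1 rad (1.0 is 0.1 rad), then the opening, from 0 (shut) to 1 (fully open). In form: [[tx, ty, tz, spin, hand], ...]. A call has 1 to 20 rows; each row shifts and turns the commanded pose from where the row before left it, along the tool's axes as they then stand; what a row does not reach is not made up. A row lasts 1/8 s, in which the tool goes at most 62.5 mm and 10.7 degrees, less where a joint would pass 70% of its speed; a pose out of reach is approached as far as the arm can. A call with a number of a shift or a turn outside -1 to 1 is refused whole. A call with a gripper value outside its range is refused whole. The fingers move at their own pace and stop on an object; FORCE is the grip in N (left out, the last holds). Time passes only in rows, so rows that do not move let the fingers close. It gives the time, the measured TCP pose, the force, the opening and the grip force at its end, in the units of the state.
- bot.read_state(): the state, without advancing time (a new reading comes with each control period).
- bot.read_camera(name): name is "scene" or "side" or "wrist"; returns a dict with "pixels" (420x560x3 uint8, red, green, blue), "vfov" (degrees; the focal length in pixels is half the picture's height over the tangent of half this angle, whatever the lens; pixels are square), "cx", "cy" (the principal point, pixels), "world_to_cam" (4x4, takes a point from world to camera coordinates). Camera axes: x right, y down, z forward; pixel columns grow to the right and rows downward; lengths in m; the calibration is good to about 2 mm. A picture is of the moment at which its call begins. There is no depth.
- bot.finish_job(): hands the job in; it is judged then, once.
Trained networks look in a picture, given as the dict that the camera call returned (one of the last four; its "shot" number tells which), for a name from the list of things; names that differ only in an ending like _2 or _b are one class to them, and where a whole thing is asked for, a point or a joint stands for the part that bears it (a point fixed in the world has none). Each returns a list of dicts, best first, with "score" (0 to 1); they miss things now and then, are a little off and sometimes report something else, mostly with a low value. They report only what shows in the picture. A call takes as long as a camera call.
- bot.look_for(target, picture): "bbox" ([left, top, right, bottom] in pixels, round what is visible of it).
- bot.regions_of(target, picture): "mask" (420x560 bool, what is visible of it) and "bbox" ([left, top, right, bottom] in pixels, round what is visible of it).
The state is a dict: "time": time; "q": joint angles; "joint_vel": joint speeds; "joint_torque": joint torques, N m; "tool_pos": TCP position; "tcp_rot": TCP orientation; "wrist_force": force on the tool from outside, world axes, zero at the start; "torque": the same for the moment, N m; "width": opening from 0.0 (shut) to 1.0 (fully open); "grip_force": force on a finger pad.
Only numpy, scipy, OpenCV 4.12 (cv2) and the standard library are available. Lean on these libraries where they do the work, as an engineer would, in place of code of your own. Each camera call takes 0.05 s, during which the arm holds its last target. There are 200 camera calls.

## Working session

There is one attempt and no reset: what is moved stays moved. The work goes in short steps, Python scripts to look and compute and a shell command to move; the robot and the scene stay as the last step left them, time stands still between calls to the robot, and variables do not carry over. Pictures are saved under pics/ and viewed, at most 10 in all, crops included, and the job is handed in when it is done.

```bash
mkdir -p pics; ls; cat > h.py <<'E'
import numpy as np, cv2
from workcell import bot
from scipy.spatial.transform import Rotation as R
def K(p):
    f=p["pixels"].shape[0]/2/np.tan(np.radians(p["vfov"])/2); return f,p["cx"],p["cy"]
def proj(p,X):
    f,cx,cy=K(p); T=np.array(p["world_to_cam"]); c=T[:3,:3]@np.array(X)+T[:3,3]; return np.array([f*c[0]/c[2]+cx,f*c[1]/c[2]+cy])
def ray(p,u,v):
    f,cx,cy=K(p); T=np.array(p["world_to_cam"]); d=T[:3,:3].T@np.array([(u-cx)/f,(v-cy)/f,1]); return -T[:3,:3].T@T[:3,3], d/np.linalg.norm(d)
def onz(p,u,v,z):
    o,d=ray(p,u,v); return o+d*(z-o[2])/d[2]
def tri(obs):
    A=np.zeros((3,3));b=np.zeros(3)
    for p,u,v in obs:
        o,d=ray(p,u,v); M=np.eye(3)-np.outer(d,d); A+=M;b+=M@o
    return np.linalg.solve(A,b)
def save(p,n): cv2.imwrite("pics/"+n,cv2.cvtColor(p["pixels"],cv2.COLOR_RGB2BGR))
E
python3 - <<'E'
from h import *
s=bot.read_state(); print(s)
for n in ["scene","side","wrist"]:
    p=bot.read_camera(n); save(p,n+"0.png"); print(n,K(p),np.round(ray(p,280,210),3).tolist())
    for t in ["meter","handle","crossbar","kickstand","lower_edge","flask","bottle","wrench"]:
        print(t,[(round(r["score"],2),np.round(r["bbox"]).tolist()) for r in bot.look_for(t,p)[:2]])
a=cv2.imread("pics/scene0.png");b=cv2.imread("pics/side0.png");c=cv2.imread("pics/wrist0.png")
cv2.imwrite("pics/all0.png",np.vstack([np.hstack([cv2.resize(a,(400,300)),cv2.resize(b,(400,300))]),np.hstack([cv2.resize(c,(400,300)),np.zeros((300,400,3),np.uint8)])]))
E
```

```text
pics
{'time': 0.0, 'q': array([-3.68913812e-02,  2.64743238e-01,  1.60537606e+00,  3.20423537e-05,
        1.27370852e+00, -3.68972583e-02]), 'joint_vel': array([ 2.26654488e-03,  3.86501033e-04, -1.17228474e-03,  9.10757114e-06,
        3.64023170e-05,  8.25331552e-04]), 'joint_torque': array([ 6.10465631e-04, -5.15121067e+01, -3.67308676e+01, -4.07824507e-05,
        1.31324201e-02,  1.46811578e-05]), 'tool_pos': array([6.74307423e-01, 3.96171294e-05, 2.48667559e-01]), 'tcp_rot': array([-2.22027199, -2.22026414,  0.00235289]), 'wrist_force': array([-0.48034331, -1.67679085, -0.30598781]), 'torque': array([-0.01875165,  0.02038914, -0.02701007]), 'grip_force': 0.0, 'width': 0.9971529339233837}
scene (np.float64(509.5153677815904), 280.66280881980794, 204.3399467379101) [[1.503, -0.812, 1.139], [-0.59, 0.473, -0.655]]
meter [(0.55, [253.0, 189.0, 338.0, 244.0])]
handle [(0.82, [255.0, 189.0, 336.0, 244.0])]
crossbar [(0.8, [252.0, 195.0, 307.0, 231.0])]
kickstand [(0.55, [257.0, 203.0, 281.0, 224.0])]
lower_edge [(0.66, [257.0, 192.0, 338.0, 247.0])]
flask [(0.86, [339.0, 126.0, 365.
[... 325 characters left out ...]
ssbar [(0.79, [268.0, 192.0, 314.0, 229.0]), (0.45, [215.0, 124.0, 232.0, 151.0])]
kickstand [(0.76, [287.0, 220.0, 314.0, 226.0])]
lower_edge [(0.96, [253.0, 179.0, 322.0, 239.0])]
flask [(0.65, [173.0, 136.0, 196.0, 177.0])]
bottle [(0.56, [216.0, 126.0, 232.0, 151.0])]
wrench [(0.74, [364.0, 292.0, 421.0, 321.0])]
wrist (np.float64(322.9043251017817), 279.76776915066375, 212.010870508226) [[0.675, 0.08, 0.375], [0.001, -0.309, -0.951]]
meter [(0.67, [63.0, 21.0, 260.0, 286.0])]
handle [(0.7, [65.0, 21.0, 263.0, 286.0])]
crossbar [(0.73, [84.0, 131.0, 209.0, 286.0])]
kickstand [(0.84, [85.0, 128.0, 208.0, 283.0])]
lower_edge [(0.78, [67.0, 20.0, 259.0, 282.0])]
flask []
bottle []
wrench []
```

View pics/all0.png

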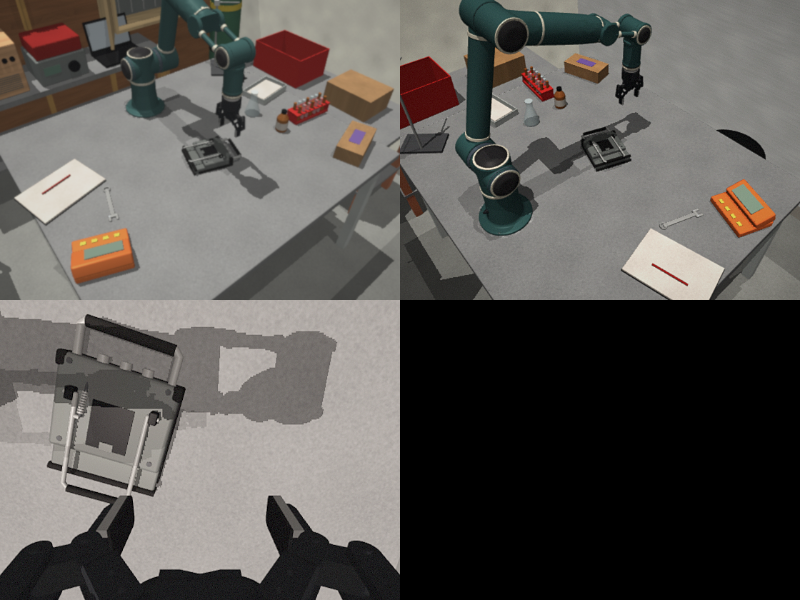

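View pics/wrist0.png

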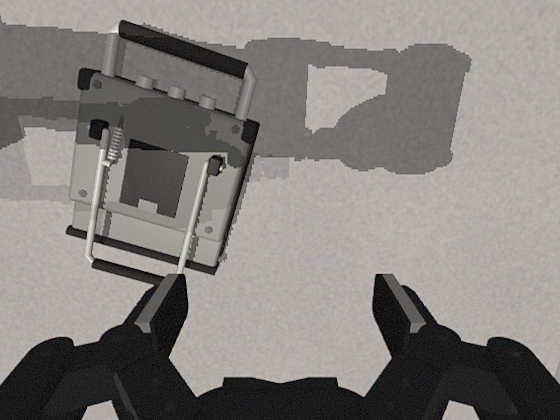

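The wrist picture shows the meter with its handle bar from about (122,28) to (247,70) and the folded crossbar at about (95,264) to (165,283). The handle points to world -y and the lower end to +y.

```bash
python3 - <<'E'
from h import *
p=bot.read_camera("wrist")
a=onz(p,122,28,.028);b=onz(p,247,70,.028);c=onz(p,95,264,.053)
print(a,b,np.linalg.norm(a-b),c); u=(b-a)[:2];print(np.degrees(np.arctan2(*u[::-1])))
# model: fit origin,yaw
from scipy.optimize import least_squares
M=[([235,61,28],(122,28)),([235,-61,28],(247,70)),([-5,42,53],(95,264))]
def W(q,m): m=np.array(m)/1000;c,s=np.cos(q[2]),np.sin(q[2]);return [q[0]+c*m[0]-s*m[1],q[1]+s*m[0]+c*m[1],m[2]]
f=lambda q:np.concatenate([proj(p,W(q,m))-uv for m,uv in M])
for sg in(1,-1):
    M=[([m[0],sg*abs(m[1])*(-1 if i==1 else 1),m[2]],uv) for i,(m,uv) in enumerate(M)]
    r=least_squares(f,[.75,.0,-1.7]);print(sg,r.x,r.cost,r.fun,W(r.x,[235,0,28]),W(r.x,[-5,0,53]),W(r.x,[115,0,45]))
E
```

```text
[0.5249132  0.14982808 0.028     ] [0.642654   0.11312773 0.028     ] 0.12332806560345796 [ 0.4702173  -0.08703299  0.053     ]
-17.312498019309057
1 [ 0.51285943 -0.09307306  1.26579055] 2.1433990700201027 [ 0.41795421  0.5092161  -1.04149363  0.40220808  0.68189015 -1.46333759] [np.float64(0.5834296239481764), np.float64(0.13108056233094417), np.float64(0.028)] [np.float64(0.5113579394000142), np.float64(-0.09784228992804327), np.float64(0.053)] [np.float64(0.5473937816740952), np.float64(0.01661913620145046), np.float64(0.045)]
-1 [ 0.43371106 -0.05371465  0.83399834] 17276.13759890325 [ 120.29877366   78.02531272 -103.98340023  -55.78970975   -8.13658239
   -1.13473289] [np.float64(0.5916122342288757), np.float64(0.12033195724698952), np.float64(0.028)] [np.float64(0.43035146497816956), np.float64(-0.057417766524020974), np.float64(0.053)] [np.float64(0.5109818496035226), np.float64(0.03145709536148428), np.float64(0.045)]
```

```bash
python3 -m creep '[[-0.49,-0.815,0,0,0.6],[-0.49,-0.815,0,0,0.6],[-0.49,-0.815,0,0,0.6],[-0.49,-0.815,0,0,0.6],[0,0,0,-1,0.6],[0,0,0,-1,0.6],[0,0,0,-1,0.6],[0,0,0,-1,0.6],[0,0,0,-1,0.6],[0,0,0,-1,0.6],[0,0,0,-1,0.6],[0,0,0,-1,0.6],[0,0,0,-1,0.6],[0,0,0,-1,0.6],[0,0,0,-1,0.6],[0,0,0,-1,0.6],[0,0,0,-0.66,0.6],[0,0,0,0,0.6]]' 40
python3 - <<'E'
from h import *
p=bot.read_camera("wrist");save(p,"w1.png");s=bot.read_state();print(R.from_rotvec(s["tcp_rot"]).as_matrix().round(3))
q=[.51286,-.09307,1.26579]
c,n=np.cos(q[2]),np.sin(q[2])
for m in [[235,61,28],[235,-61,28],[-5,42,53],[-5,-42,53]]:
    m=np.array(m)/1e3; print(proj(p,[q[0]+c*m[0]-n*m[1],q[1]+n*m[0]+c*m[1],m[2]]))
E
```

```text
time: 3.65
tool_pos: [0.512, -0.098, 0.2501]
tcp_rot: [0.478, 3.105, -0.0]
wrist_force: [-0.1, -0.9, -0.5]
width: 0.605
grip_force: 0.0
[[-0.954  0.301  0.   ]
 [ 0.301  0.954 -0.   ]
 [-0.     0.    -1.   ]]
[511.55212483 124.21978857]
[487.75833858 233.42959424]
[280.16444009 145.70698937]
[280.15156542 225.71335685]
```

View pics/w1.png

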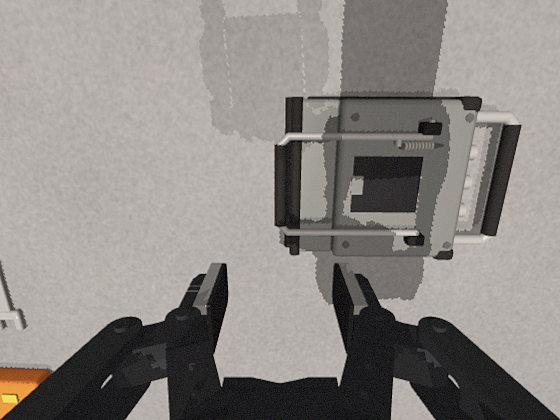

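The picture shows the crossbar at (280,145)-(281,228) and the handle at (517,125)-(492,235). Both agree with the fit from the first view to a few pixels, which confirms the heights. Next is gripping the crossbar.

```bash
python3 -m creep '[[0,0,0.94,0,0.6],[0,0,0.94,0,0.6],[0,0,0.94,0,0.6],[0,0,0.7,0,0.6],[0,0,0.24,0,0.6],[0,0,0,0,0.6],[0,0,0,0,0],[0,0,0,0,0],[0,0,0,0,0],[0,0,0,0,0],[0,0,0,0,0],[0,0,0,0,0],[0,0,0,0,0]]' 30
python3 - <<'E'
from h import *
p=bot.read_camera("wrist");save(p,"w2.png")
r=145;o=0;P=(0,0)
for th in np.arange(.1,.86,.1).tolist()+[.85]:
    x,z=r*(1-np.cos(th)),r*np.sin(th); print(round(th,2),round((x-P[0])/50,3),round(-(z-P[1])/50,3)); P=(x,z)
E
```

```text
time: 5.32
tool_pos: [0.5134, -0.0982, 0.0636]
tcp_rot: [0.477, 3.102, -0.0]
wrist_force: [-0.5, 0.9, 6.6]
width: 0.124
grip_force: 29.6
0.1 0.014 -0.29
0.2 0.043 -0.287
0.3 0.072 -0.281
0.4 0.099 -0.272
0.5 0.126 -0.261
0.6 0.152 -0.247
0.7 0.175 -0.231
0.8 0.198 -0.212
0.85 0.106 -0.098
```

View pics/w2.png

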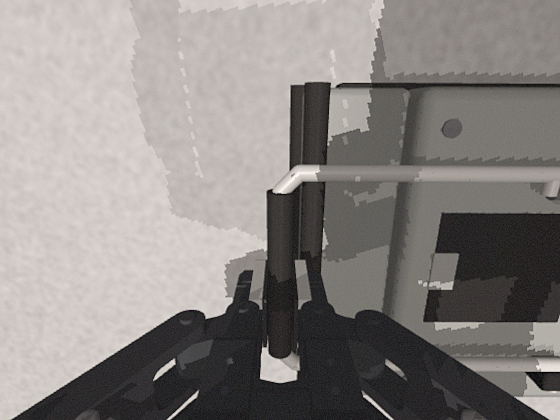

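The crossbar, about (270,190) to (280,355), sits squarely between the pads. I'll swing it along its arc.

```bash
python3 -m creep '[[0,0.014,-0.29,0,0],[0,0.043,-0.287,0,0],[0,0.072,-0.281,0,0],[0,0.099,-0.272,0,0],[0,0.126,-0.261,0,0],[0,0.152,-0.247,0,0],[0,0.175,-0.231,0,0],[0,0.198,-0.212,0,0],[0,0.106,-0.098,0,0],[0,0,0,0,0]]'
python3 - <<'E'
from h import *
p=bot.read_camera("side");save(p,"s3.png")
b=cv2.imread("pics/s3.png")[140:280,200:380];cv2.imwrite("pics/s3c.png",cv2.resize(b,None,fx=3,fy=3))
E
```

```text
time: 6.62
tool_pos: [0.5278, -0.0511, 0.1731]
tcp_rot: [0.475, 3.103, -0.002]
wrist_force: [-2.4, -5.5, 7.2]
width: 0.124
grip_force: 29.7
```

View pics/s3c.png

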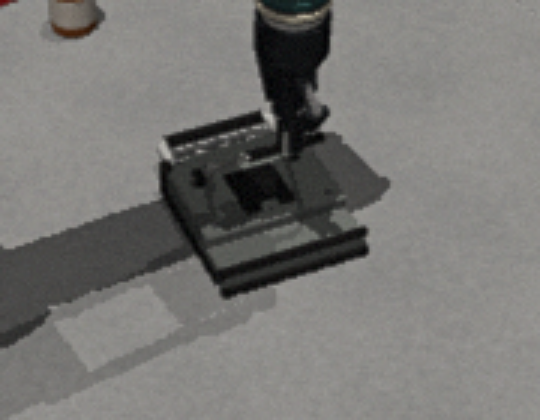

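```bash
python3 -m creep '[[0,0,0,0,0.6],[0,0,0,0,0.6],[0,0,0,0,0.6],[0,0,-0.8,0,0.6],[0,0,-0.8,0,0.6],[0,0.95,0,0,0.6],[0,0.95,0,0,0.6],[0,0.95,0,0,0.6],[0,0.95,0,0,0.6],[0,0,0,0,0.6],[0,0,0,0,0.6]]'
python3 - <<'E'
from h import *
p=bot.read_camera("wrist");save(p,"w4.png")
q=[.51286,-.09307,1.26579]
c,n=np.cos(q[2]),np.sin(q[2])
for m in [[235,61,28],[235,-61,28],[235,0,28],[48.7,42,165.7],[48.7,-42,165.7],[0,85,6]]:
    m=np.array(m)/1e3; print(m,proj(p,[q[0]+c*m[0]-n*m[1],q[1]+n*m[0]+c*m[1],m[2]]))
E
```

```text
time: 8.05
tool_pos: [0.5833, 0.1302, 0.2503]
tcp_rot: [-0.476, -3.104, 0.001]
wrist_force: [-1.2, 0.2, 0.7]
width: 0.597
grip_force: 0.0
[0.235 0.061 0.028] [281.37305788 125.02166283]
[ 0.235 -0.061  0.028] [281.07322753 234.00370593]
[0.235 0.    0.028] [281.2150701  182.44690733]
[0.0487 0.042  0.1657] [ -3.1958314  166.75371917]
[ 0.0487 -0.042   0.1657] [ 28.02258471 280.33915792]
[0.    0.085 0.006] [ 64.08616312 100.60105187]
```

View pics/w4.png

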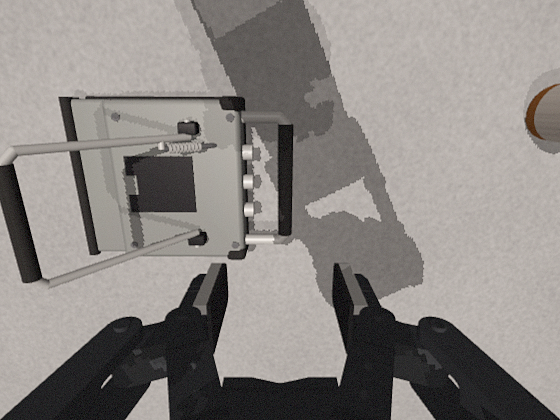

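The kickstand is open, with its crossbar from about (8,165) to (30,278). The handle bar is centred at about (286,181), 5 px along +d from the prediction, so the meter slid about 5 mm. Knobs on the case top at x≈248 to 254 narrow the gap. I'll narrow the opening, correct for the slide and look again from lower down.

```bash
python3 -m creep '[[0,0.12,0.7,0,0.37],[0,0,0.8,0,0.37],[0,0,0.8,0,0.37],[0,0,0.6,0,0.37],[0,0,0,0,0.37],[0,0,0,0,0.37]]'
python3 - <<'E'
from h import *
p=bot.read_camera("wrist");save(p,"w5.png")
s=bot.read_state();t=s["tool_pos"];Rm=R.from_rotvec(s["tcp_rot"]).as_matrix()
for k in(-.061,0,.061):
    for y in (-.008,0,.008):
        X=t+Rm@[k,y,0]; X[2]=.028; print(k,y,proj(p,X).round(1))
E
```

```text
time: 8.85
tool_pos: [0.5864, 0.1352, 0.1073]
tcp_rot: [0.479, 3.103, 0.001]
wrist_force: [-0.1, -0.1, 0.2]
width: 0.367
grip_force: 0.0
-0.061 -0.008 [269.9 307.7]
-0.061 0 [280.8 307.7]
-0.061 0.008 [291.6 307.7]
0 -0.008 [269.1 230.8]
0 0 [280.9 230.8]
0 0.008 [292.7 230.8]
0.061 -0.008 [268.1 139. ]
0.061 0 [281. 139.]
0.061 0.008 [293.9 139. ]
```

View pics/w5.png

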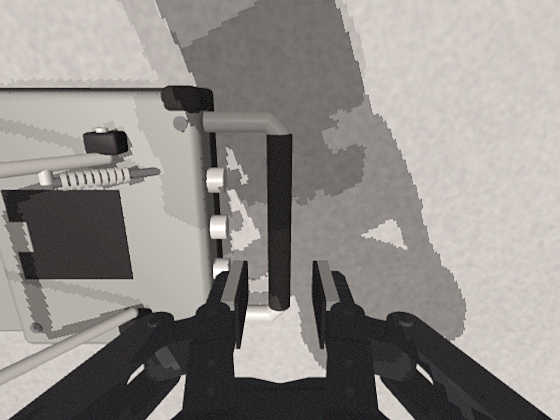

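The bar spans columns 267 to 292 (predicted 268 to 293) and rows 135 to 310, so it is aligned. I'll descend and grip.

```bash
python3 -m creep '[[0,0,0.5,0,0.37],[0,0,0.5,0,0.37],[0,0,0.35,0,0.37],[0,0,0.2,0,0.37],[0,0,0,0,0.37],[0,0,0,0,0],[0,0,0,0,0],[0,0,0,0,0],[0,0,0,0,0],[0,0,0,0,0]]' 50
python3 - <<'E'
from h import *
a0=np.arctan2(22,229);r=np.hypot(22,229)
a=a0+np.radians(np.linspace(0,105,31));P=np.c_[r*np.cos(a),-r*np.sin(a)]/50
print(' '.join('[0,%.2f,%.2f,0,0],'%tuple(x) for x in np.diff(np.round(P,2),axis=0)))
E
```

```text
time: 10.15
tool_pos: [0.5863, 0.136, 0.0294]
tcp_rot: [0.477, 3.104, 0.001]
wrist_force: [-1.3, -1.3, 6.4]
width: 0.168
grip_force: 49.2
[0,-0.04,-0.28,0,0], [0,-0.05,-0.27,0,0], [0,-0.07,-0.28,0,0], [0,-0.08,-0.26,0,0], [0,-0.10,-0.27,0,0], [0,-0.12,-0.25,0,0], [0,-0.13,-0.25,0,0], [0,-0.15,-0.24,0,0], [0,-0.16,-0.23,0,0], [0,-0.18,-0.22,0,0], [0,-0.19,-0.21,0,0], [0,-0.20,-0.19,0,0], [0,-0.21,-0.19,0,0], [0,-0.23,-0.17,0,0], [0,-0.23,-0.15,0,0], [0,-0.24,-0.14,0,0], [0,-0.25,-0.13,0,0], [0,-0.26,-0.11,0,0], [0,-0.27,-0.10,0,0], [0,-0.27,-0.07,0,0], [0,-0.27,-0.07,0,0], [0,-0.28,-0.04,0,0], [0,-0.28,-0.03,0,0], [0,-0.28,-0.01,0,0], [0,-0.28,0.01,0,0], [0,-0.28,0.02,0,0], [0,-0.28,0.04,0,0], [0,-0.27,0.06,0,0], [0,-0.27,0.07,0,0], [0,-0.27,0.09,0,0],
```

```bash
python3 -m creep '[[0,-0.04,-0.28,0,0],[0,-0.05,-0.27,0,0],[0,-0.07,-0.28,0,0],[0,-0.08,-0.26,0,0],[0,-0.10,-0.27,0,0],[0,-0.12,-0.25,0,0],[0,-0.13,-0.25,0,0],[0,-0.15,-0.24,0,0],[0,-0.16,-0.23,0,0],[0,-0.18,-0.22,0,0],[0,-0.19,-0.21,0,0],[0,-0.20,-0.19,0,0],[0,-0.21,-0.19,0,0],[0,-0.23,-0.17,0,0],[0,-0.23,-0.15,0,0],[0,0,0,0,0]]'
python3 - <<'E'
from h import *
o=[]
for n in ("side","scene"):
    p=bot.read_camera(n);save(p,n+"6.png");u,v=proj(p,bot.read_state()["tool_pos"]-[0,0,.1]).astype(int)
    o.append(cv2.resize(p["pixels"][v-75:v+75,u-65:u+65,::-1],(390,450)))
cv2.imwrite("pics/t6.png",np.hstack(o))
E
```

```text
time: 12.15
tool_pos: [0.554, 0.033, 0.2025]
tcp_rot: [0.478, 3.103, 0.0]
wrist_force: [2.3, 3.8, 0.2]
width: 0.16
grip_force: 49.6
```

View pics/t6.png

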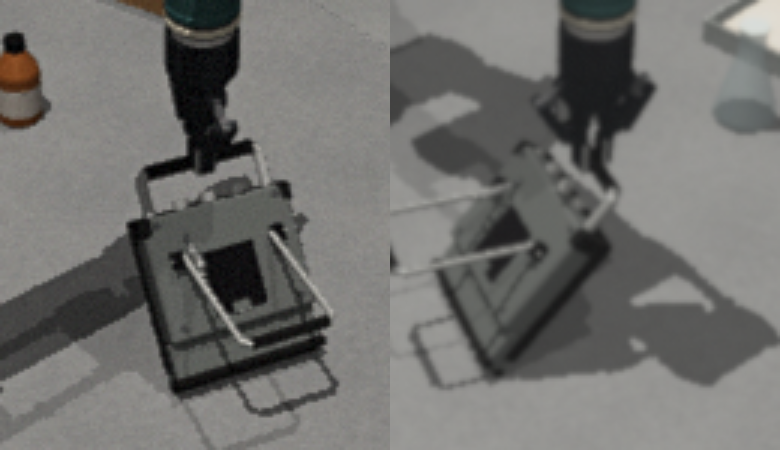

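The meter is about half tipped, turning on its lower edge, with the kickstand open and the handle held. I'll continue up to just before the stance.

```bash
python3 -m creep '[[0,-0.24,-0.14,0,0],[0,-0.25,-0.13,0,0],[0,-0.26,-0.11,0,0],[0,-0.27,-0.10,0,0],[0,-0.27,-0.07,0,0],[0,-0.27,-0.07,0,0],[0,-0.28,-0.04,0,0],[0,-0.28,-0.03,0,0],[0,-0.28,-0.01,0,0],[0,-0.28,0.01,0,0],[0,-0.28,0.02,0,0],[0,-0.28,0.04,0,0],[0,-0.27,0.06,0,0],[0,0,0,0,0],[0,0,0,0,0]]'
```

```text
time: 14.12
tool_pos: [0.5017, -0.1368, 0.2364]
tcp_rot: [0.475, 3.101, -0.011]
wrist_force: [-9.7, -4.1, 27.3]
width: 0.165
grip_force: 59.1
```

```bash
python3 -m creep '[[0,-0.14,0.03,0,0],[0,-0.13,0.04,0,0],[0,-0.13,0.04,0,0],[0,-0.14,0.05,0,0],[0,0,0,0,0],[0,0,0,0,0]]'
python3 - <<'E'
from h import *
o=[]
for n in ("side","scene"):
    p=bot.read_camera(n);u,v=proj(p,bot.read_state()["tool_pos"]-[0,0,.1]).astype(int)
    o.append(cv2.resize(p["pixels"][v-75:v+75,u-65:u+65,::-1],(390,450)))
cv2.imwrite("pics/t7.png",np.hstack(o))
E
```

```text
time: 14.88
tool_pos: [0.4935, -0.1638, 0.2289]
tcp_rot: [0.475, 3.101, -0.015]
wrist_force: [-10.5, -6.7, 28.5]
width: 0.165
grip_force: 60.5
```

View pics/t7.png

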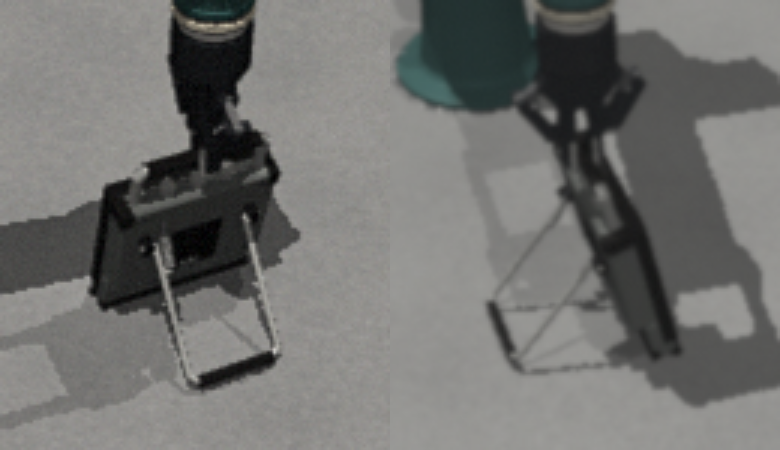

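The meter stands with the kickstand down, but the tool is pressing down with about 28 N. I'll ease that off and see how the force and height respond.

```bash
python3 -m creep '[[0,0,-0.03,0,0],[0,0,-0.03,0,0],[0,0,0,0,0],[0,0,0,0,0]]'; python3 -m creep '[[0,0,-0.03,0,0],[0,0,0,0,0],[0,0,0,0,0]]'
cat > fit.py <<'E'
from h import *
from scipy.optimize import minimize
s=bot.read_state();t=s["tool_pos"];Rm=R.from_rotvec(s["tcp_rot"]).as_matrix();print(t,Rm[:,1].round(3))
for n in ("side","scene"):
    p=bot.read_camera(n);save(p,n+"8.png")
    import pickle;pickle.dump(p,open(n+"8.pkl","wb"))
    for k in("meter","kickstand"):
        r=bot.regions_of(k,p)
        for x in r[:2]:
            m=x["mask"];print(n,k,round(x["score"],2),np.round(x["bbox"]),m.sum())
        if r: np.save(f"{n}_{k}.npy",r[0]["mask"])
    for ph in (95,100,105):
        a=np.radians(ph);d=Rm[:,1];y=-Rm[:,0] if 0 else np.cross([0,0,1],d)
        X=d*np.cos(a)+np.array([0,0,np.sin(a)]);Z=-d*np.sin(a)+np.array([0,0,np.cos(a)])
        for nm,m in dict(cbL=[48.7,42,165.7],cbR=[48.7,-42,165.7],r1L=[6,80,6],r1R=[6,-80,6],topL=[190,85,0],topR=[190,-85,0]).items():
            m=np.array(m)-[235,0,28];W=t+(X*m[0]+y*m[1]+Z*m[2])/1e3
            print(ph,nm,W.round(3),proj(p,W).round(1))
E
python3 fit.py
```

```text
time: 15.48
tool_pos: [0.4934, -0.1624, 0.2293]
tcp_rot: [0.475, 3.102, -0.01]
wrist_force: [-5.8, -4.7, 17.7]
width: 0.165
grip_force: 59.3
time: 15.85
tool_pos: [0.4935, -0.1618, 0.2295]
tcp_rot: [0.475, 3.102, -0.009]
wrist_force: [-2.9, -3.7, 11.7]
width: 0.162
grip_force: 58.7
[ 0.49346351 -0.16181374  0.22946936] [ 0.299  0.954 -0.005]
side meter 0.8 [276. 192. 341. 271.] 2491
95 cbL [ 0.417 -0.265  0.032] [315.3 272.2]
95 cbR [ 0.497 -0.29   0.032] [340.3 263.7]
95 r1L [ 0.43  -0.098  0.003] [281.2 245.7]
95 r1R [ 0.582 -0.146  0.003] [326.  231.4]
95 topL [ 0.422 -0.106  0.187] [281.5 205.7]
95 topR [ 0.584 -0.157  0.187] [332.9 190.6]
100 cbL [ 0.422 -0.248  0.023] [312.5 270.2]
100 cbR [ 0.503 -0.273  0.023] [337.2 261.8]
100 r1L [ 0.436 -0.079  0.007] [278.8 240.7]
100 r1R [ 0.588 -0.127  0.007] [323.3 226.6]
100 topL [ 0.423 -0.103  0.19 ] [281.1 204.2]
100 topR [ 0.585 -0.153  0.19 ] [332.4 189.1]
105 cbL [ 0.428 -0.23   0.014] [309.6 267.7]
105 cbR [ 0.508 -0.255  0.014] [334.2 259.4]
105 r1L [ 0.441 -0.061  0.014] [276.4 235.4]
105 r1R [ 0.594 -0.109  0.014] [320.8 221
[... 338 characters left out ...]
  0.003] [246.1 214.9]
95 r1R [ 0.582 -0.146  0.003] [261.8 246.5]
95 topL [ 0.422 -0.106  0.187] [240.4 170.6]
95 topR [ 0.584 -0.157  0.187] [258.1 203.4]
100 cbL [ 0.422 -0.248  0.023] [206.4 228.1]
100 cbR [ 0.503 -0.273  0.023] [213.3 245.5]
100 r1L [ 0.436 -0.079  0.007] [251.5 212.5]
100 r1R [ 0.588 -0.127  0.007] [267.7 243.9]
100 topL [ 0.423 -0.103  0.19 ] [241.5 169.6]
100 topR [ 0.585 -0.153  0.19 ] [259.3 202.4]
105 cbL [ 0.428 -0.23   0.014] [212.2 228.6]
105 cbR [ 0.508 -0.255  0.014] [219.3 245.9]
105 r1L [ 0.441 -0.061  0.014] [256.9 209.9]
105 r1R [ 0.594 -0.109  0.014] [273.4 241. ]
105 topL [ 0.424 -0.099  0.193] [242.4 168.6]
105 topR [ 0.586 -0.15   0.193] [260.3 201.3]
```

```bash
python3 - <<'E'
from h import *
import pickle
s=bot.read_state();t=s["tool_pos"];d=np.array([.299,.954,0]);y=np.cross([0,0,1],d)
o=[]
for n in("side","scene"):
    p=pickle.load(open(n+"8.pkl","rb"))
    u,v=proj(p,t-[0,.05,.1]).astype(int);S=6;u0,v0=u-33,v-45
    im=cv2.resize(p["pixels"][v0:v0+98,u0-0:u0+66,::-1],None,fx=S,fy=S,interpolation=cv2.INTER_CUBIC)
    im=cv2.convertScaleAbs(im,alpha=1.7,beta=15)
    for ph,dz,col in((100,0,(0,0,255)),(105,-.008,(0,255,0))):
        a=np.radians(ph);X=d*np.cos(a)+np.array([0,0,np.sin(a)]);Z=-d*np.sin(a)+np.array([0,0,np.cos(a)])
        f=lambda m:tuple(int(k) for k in (proj(p,t+[0,0,dz]+(X*(m[0]-235)+y*m[1]+Z*(m[2]-28))/1e3)-[u0,v0]+.5)*S)
        for A,B in(([48.7,42,165.7],[48.7,-42,165.7]),([6,85,6],[6,-85,6]),([235,61,28],[235,-61,28]),([190,85,45],[190,-85,45]),([140,50,53],[140,-50,53])):
            cv2.line(im,f(A),f(B),col,1)
    o.append(im)
cv2.imwrite("pics/ov.png",np.hstack(o));print(np.hstack(o).shape)
E
```

```text
(588, 792, 3)
```

View pics/ov.png

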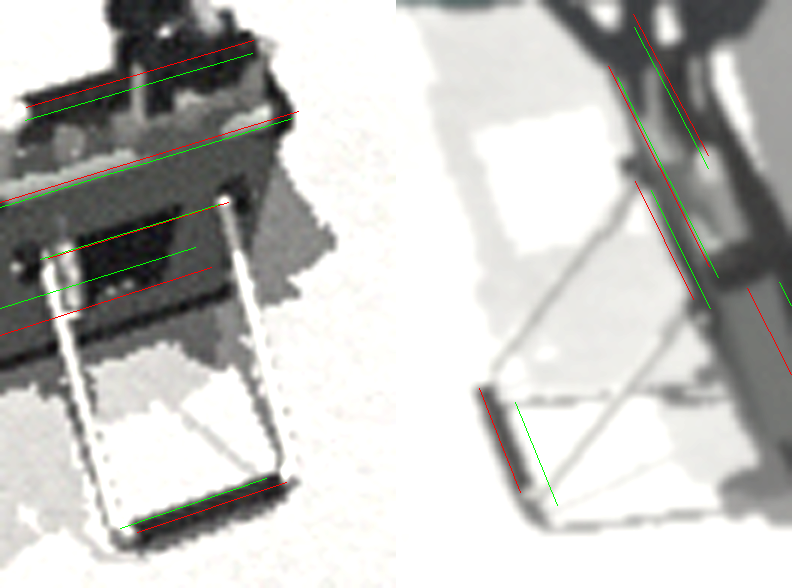

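```bash
python3 - <<'E'
from h import *
import pickle
from scipy.optimize import least_squares
s=bot.read_state();t=s["tool_pos"];d=np.array([.299,.954,0]);y=np.cross([0,0,1],d)
P={};O={}
for n,ox in(("side",0),("scene",396)):
    p=P[n]=pickle.load(open(n+"8.pkl","rb"));u,v=proj(p,t-[0,.05,.1]).astype(int);O[n]=np.array([u-33,v-45]);
c=lambda n,x,yy:(P[n],*(np.array([x-(396 if n=="scene" else 0),yy])/6+O[n]-.5))
cb=tri([c("side",210,512),c("scene",513,445)]);hg=tri([c("side",139,232),c("scene",661,237)])
print("crossbar",cb,"hinge",hg)
w=hg-cb;print(np.linalg.norm(w),"wire tilt from horizontal",np.degrees(np.arctan2(w[2],w@d)), "expect at 105: ", 105-np.degrees(.89))
print("hinge->TCP (d,z)",(t-hg)@d,(t-hg)[2],"model100/105:",[(95*np.cos(np.radians(a))+25*np.sin(np.radians(a)),95*np.sin(np.radians(a))-25*np.cos(np.radians(a))) for a in(100,105)])
E
```

```text
crossbar [ 0.4645788  -0.25551317  0.0149103 ] hinge [ 0.48974439 -0.17047042  0.13235777]
0.14717161455968672 wire tilt from horizontal 52.952646113938265 expect at 105:  54.00675623335673
hinge->TCP (d,z) 0.009332370973027885 0.09712504237258113 model100/105: [(np.float64(8.123616946946822), np.float64(97.89794097783302)), (np.float64(-0.43966362751277543), np.float64(98.23342962502451))]
```

The overlay and triangulation put the crossbar about 10 mm above the bench and the hinge at z = 0.132. That means a turn of only about 100°. The tight grip kept the bar from turning, so the lower edge slid instead. I'll loosen to 20 N so the bar can turn in the pads, then lower the last 5°.

```bash
python3 -m creep '[[0,0,0,0,0],[0,0,0,0,0],[0,0,0,0,0]]' 20; python3 -m creep '[[0,-0.06,0.01,0,0],[0,-0.06,0.01,0,0],[0,-0.06,0.01,0,0],[0,0,0,0,0]]';  python3 -m creep '[[0,-0.06,0.02,0,0],[0,-0.06,0.02,0,0],[0,-0.06,0.02,0,0],[0,-0.06,0.02,0,0],[0,0,0,0,0],[0,0,0,0,0]]'
```

```text
time: 16.52
tool_pos: [0.4935, -0.1618, 0.2295]
tcp_rot: [0.475, 3.102, -0.009]
wrist_force: [-3.1, -3.7, 11.6]
width: 0.166
grip_force: 58.7
time: 17.02
tool_pos: [0.4909, -0.1697, 0.2269]
tcp_rot: [0.476, 3.102, -0.006]
wrist_force: [0.1, -2.5, 7.2]
width: 0.164
grip_force: 58.3
time: 17.77
tool_pos: [0.4886, -0.1781, 0.2244]
tcp_rot: [0.475, 3.101, 0.003]
wrist_force: [1.7, 8.2, 13.7]
width: 0.16
grip_force: 59.6
```

```bash
python3 -m creep '[[0,0,0,0,0.2],[0,0,0,0,0.2],[0,0,0,0,0],[0,0,0,0,0],[0,0,0,0,0]]' 20
sed 's/(95,100,105)/(103,105)/' fit.py > fit2.py; python3 fit2.py
```

```text
time: 18.4
tool_pos: [0.4866, -0.1792, 0.2212]
tcp_rot: [0.477, 3.105, 0.001]
wrist_force: [1.8, 3.8, 5.0]
width: 0.179
grip_force: 20.3
[ 0.48660921 -0.17915864  0.22118099] [0.3   0.954 0.   ]
side meter 0.61 [280. 193. 342. 274.] 2262
side kickstand 0.76 [297. 221. 340. 273.] 332
side kickstand 0.17 [214. 124. 233. 152.] 440
103 cbL [ 0.419 -0.255  0.009] [312.9 275.2]
103 cbR [ 0.499 -0.28   0.009] [337.7 266.7]
103 r1L [ 0.432 -0.086  0.003] [279.3 243.2]
103 r1R [ 0.585 -0.134  0.003] [323.9 229.1]
103 topL [ 0.417 -0.118  0.184] [282.9 209.4]
103 topR [ 0.579 -0.169  0.184] [334.5 194.1]
105 cbL [ 0.421 -0.247  0.006] [311.8 274.1]
105 cbR [ 0.501 -0.273  0.006] [336.4 265.6]
105 r1L [ 0.434 -0.078  0.006] [278.3 241. ]
105 r1R [ 0.587 -0.126  0.006] [322.9 227. ]
105 topL [ 0.417 -0.117  0.185] [282.7 208.8]
105 topR [ 0.579 -0.168  0.185] [334.3 193.5]
scene meter 0.76 [208. 176. 271. 249.] 1387
scene kickstand 0.64 [209. 211. 231. 251.] 141
103 cbL [ 0.419 -0.255  0.009] [204.4 231.5]
103 cbR [ 0.499 -0.28   0.009] [211.1 249. ]
103 r1L [ 0.432 -0.086  0.003] [249.5 213.8]
103 r1R [ 0.585 -0.134  0.003] [265.4 245.2]
103 topL [ 0.417 -0.118  0.184] [236.4 172.1]
103 topR [ 0.579 -0.169  0.184] [253.7 205. ]
105 cbL [ 0.421 -0.247  0.006] [206.7 231.7]
105 cbR [ 0.501 -0.273  0.006] [213.6 249.1]
105 r1L [ 0.434 -0.078  0.006] [251.6 212.7]
105 r1R [ 0.587 -0.126  0.006] [267.7 244. ]
105 topL [ 0.417 -0.117  0.185] [236.8 171.6]
105 topR [ 0.579 -0.168  0.185] [254.1 204.6]
```

```bash
cat > cb.py <<'E'
from h import *
import pickle
t=bot.read_state()["tool_pos"];d=np.array([.299,.954,0]);y=np.cross([0,0,1],d)
ob=[]
for n in("side","scene"):
    p=pickle.load(open(n+"8.pkl","rb"));g=cv2.cvtColor(p["pixels"],cv2.COLOR_RGB2GRAY)
    a,b=proj(p,[.421,-.247,.006]),proj(p,[.501,-.273,.006])
    m=np.zeros_like(g);cv2.line(m,tuple(np.round(a).astype(int).tolist()),tuple(np.round(b).astype(int).tolist()),255,15)
    th=50;k=((m>0)&(g<th)).astype(np.uint8);nl,l,st,ce=cv2.connectedComponentsWithStats(k);i=1+st[1:,4].argmax()
    print(n,a.round(1),b.round(1),"mid",((a+b)/2).round(1),"found",ce[i].round(1),st[i]);ob.append((p,*ce[i]))
    x0,y0=int(min(a[0],b[0]))-9,int(min(a[1],b[1]))-7;print(g[y0:y0+36,x0:x0+(22 if n=="scene" else 42)]//10) if n=="scene" else 0
print(tri(ob))
E
python3 cb.py
```

```text
side [311.7 273.9] [336.5 265.7] mid [324.1 269.8] found [324.4 268.8] [313 264  24  11  84]
scene [206.8 231.5] [213.4 249. ] mid [210.1 240.2] found [210.4 239. ] [208 232   6  15  20]
[[14 14 14 14 15 14 14 15 14 13 13 13 12 11 10 11 13 13 13 12 12 12]
 [14 14 14 14 14 14 14 15 14 14 14 13 12 10 10 12 13 13 13 12 12 12]
 [14 14 14 14 14 14 14 14 14 14 14 13 12 10 11 12 13 13 13 12 12 12]
 [14 14 14 14 14 14 14 14 14 14 14 13 11 11 12 12 13 13 13 13 12 12]
 [14 14 14 14 14 14 14 14 14 15 15 12 11 11 12 12 13 12 12 12 12 12]
 [14 14 14 14 14 14 14 14 14 14 14 12 11 12 12 12 12 11 11 11 11 11]
 [14 14 14 15 14 14 15 14 14 13 11 10 10 11 12 11 10  9  9  9 10  9]
 [14 15 14 14 14 15 14 14 13 10  7  6  7 10 11 11 11 11 11 11 12 11]
 [14 14 14 14 14 14 15 14 13  9  5  4  6 11 13 13 14 14 14 14 14 14]
 [14 14 14 14 14 14 14 14 13  9  5  4  5  9 13 14 14 14 15 15 15 15]
 [14 14 14 14 14 14 14 14 14 11  7  4  4  8 12 14 14 15 15 15 15 14]
 [14 14 14 14 14 14 14 14 14 13  9  5  4  7 11 14 14 14 14 14 14 14]
 [14 14 14 14 14 14 14 14 14 13 10  6  4  5  9 13 14 14 14 14 14 14]
 [14 14 14 14 14
[... 909 characters left out ...]
 14 14 14 15 15 14 13 11 10  8  8 10 11]
 [14 14 14 14 14 14 14 14 14 14 14 15 15 15 14 14 14 13 11  9  9  9]
 [14 14 14 14 14 14 14 14 14 14 14 14 15 14 14 14 14 14 13 11 10 11]
 [14 14 14 14 14 14 14 14 14 14 14 14 14 14 14 14 14 14 14 14 13 13]
 [14 14 14 14 14 14 14 14 14 14 14 14 14 14 14 14 14 14 14 14 14 14]
 [14 14 14 14 14 14 14 14 14 14 14 14 14 14 14 14 14 14 14 14 14 14]
 [14 14 14 14 14 14 14 14 14 14 14 14 14 14 14 14 14 14 14 14 14 15]
 [14 14 14 14 14 14 14 14 14 14 14 14 14 14 14 14 14 14 14 14 14 15]
 [14 14 14 14 14 14 14 14 14 14 14 14 14 14 14 14 14 14 15 15 15 15]
 [14 14 14 14 14 14 14 14 14 14 14 14 14 14 14 14 14 14 14 14 15 15]]
[ 0.46172411 -0.25915524  0.00983119]
```

The crossbar measures z ≈ 0.010 against an expected 0.006, close to the calibration error. I'll nudge a little farther back and down to see whether it is really seated.

```bash
python3 -m creep '[[0,-0.04,0.01,0,0],[0,-0.04,0.01,0,0],[0,0,0,0,0],[0,0,0,0,0]]' 20
python3 fit2.py >/dev/null; python3 cb.py | grep -v '\[1\|\[\['; python3 cb.py|tail -1
```

```text
time: 19.2
tool_pos: [0.4864, -0.1825, 0.2222]
tcp_rot: [0.477, 3.102, 0.002]
wrist_force: [1.3, 8.3, 13.2]
width: 0.181
grip_force: 20.9
side [311.7 273.9] [336.5 265.7] mid [324.1 269.8] found [324.2 269. ] [312 264  25  11  87]
scene [206.8 231.5] [213.4 249. ] mid [210.1 240.2] found [210.4 239. ] [208 232   6  15  20]
[ 0.46124717 -0.25886853  0.00933455]
[ 0.46124717 -0.25886853  0.00933455]
```

The crossbar stayed put while the force rose to 13 N, so the meter is seated. I'll back off the nudge and firm up the grip.

```bash
python3 -m creep '[[0,0.04,-0.01,0,0],[0,0.04,-0.01,0,0],[0,0,0,0,0],[0,0,0,0,0]]' 20; python3 -m creep '[[0,0,0,0,0],[0,0,0,0,0],[0,0,0,0,0],[0,0,0,0,0],[0,0,0,0,0],[0,0,0,0,0],[0,0,0,0,0],[0,0,0,0,0]]' 40
python3 fit2.py >/dev/null; python3 cb.py|tail -1
```

```text
time: 20.0
tool_pos: [0.4866, -0.1792, 0.2211]
tcp_rot: [0.477, 3.105, 0.0]
wrist_force: [2.0, 4.4, 5.0]
width: 0.177
grip_force: 20.3
time: 21.0
tool_pos: [0.4866, -0.1793, 0.2212]
tcp_rot: [0.477, 3.105, 0.001]
wrist_force: [2.7, 3.9, 5.4]
width: 0.172
grip_force: 38.9
[ 0.46165346 -0.25876228  0.00860093]
```

Steady, light push of about 5 N down, and the height matches the stance (0.2212 against 0.2215 m). I'm handing it in.

```bash
python3 -c "
from workcell import bot
print(bot.finish_job())"
```

```text
the job is handed in; nothing more can be done
None
```

I handed the job in with the kickstand open and the meter standing on its lower end and kickstand, still gripped by the handle with a light push of about 5 N down; the result of the judging was not shown.

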